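# Release the mounted specimen from its feeder

### The arm

A 7-joint arm with a two-finger parallel gripper is mounted at the origin on a cart in front of the work surface, level with it; the furniture and walls round the work are solid. World frame = base frame: x ahead of the robot, y to its left, z up, the work surface at z = 0. Lengths are in mm, angles in rad, forces in N, time in s.
With the tool pointing down it reaches from about 425 to 925 mm from the base axis. Payload 6.8 kg.
Tool frame: the origin (TCP) lies on the mounting face of the last link; the fingertips stand env.tip_extent ahead of it and the grasp point (between the pads) lies 155 mm ahead of it (env.tip_extent is the distance from the TCP to the fingertips, in mm); z points along the fingers, y is the direction in which the jaws open and shut (so a half turn about z gives the same grasp; the last joint's range is limited). The gripper opens to 85 mm and grips with 20 to 120 N. Pads are 22 mm wide; open, the fingers measure 114 mm over their backs; the gripper's body (76 mm by 85 mm) begins 54 mm behind the grasp point. The pads swing forward as they close: fully open they stand 13 mm farther back than shut.
Start: joints at [1.228, 0.477, 0.022, 1.555, -0.011, 1.109, -0.083], TCP at [157.042, -656.491, 404.708] pointing down, gripper open.
Joint ranges: [-2.96, 2.96], [-0.34, 2.1], [-1.41, 1.46], [0.24, 2.44], [-1.37, 4.51], [0.17, 1.92], [-2.96, 2.96]. Speed limits (rad/s): [2.39, 2.39, 3.14, 3.14, 3.14, 3.14, 3.14].

### API

Orientations are given as a unit quaternion [w, x, y, z].
In Python, from bench import env gives the robot as it stands.
- The arm moves only by the shell command python3 -m jog 'ROWS'. ROWS is JSON, a list of rows, each an object of numbers: "grip": the closure, from 0 (fully open) to 1 (shut); "dx", "dy", "dz": the shift along the tool's x, y, z in cm; "wx", "wy", "wz": the turn, a rotation vector about the tool's x, y, z in rad. A call has exactly 10 rows; each row shifts and turns the commanded pose from where the row before left it, along the tool's axes as they then stand; what a row does not reach is not made up. A row lasts 1/12 s, in which the tool goes at most 41.7 mm and 7.16 degrees, less where a joint would pass 70% of its speed; a pose out of reach is approached as far as the arm can. A call is refused whole if a number of a shift passes 4.17 or a number of a turn 0.125, either way. A call with a gripper value outside its range is refused whole. The fingers move at their own pace and stop on an object; the grip force is fixed at half the most. Time passes only in rows, so rows that do not move let the fingers close, or fill a call up. It gives the time, the measured TCP pose, the force and the opening at its end, in the units of the state.
- env.sense(): the state, without advancing time (a new reading comes with each control period).
- env.read_camera(name): name is "side" or "top" or "wrist"; returns (picture, depth): 480x640x3 uint8, red, green, blue; 480x640 float32, mm along the optical axis (not along the pixel's ray), 0 where there is no reading.
- env.camera_params(name): a dict with "mtx" (3x3 intrinsics, pixels), "R" (3x3) and "t" (3): a world point X has camera coordinates R X + t; the wrist camera has in their place "T_tool_cam" (4x4, takes a point from camera to tool coordinates, whose origin is the TCP and whose axes are the flange's). Camera axes: x right, y down, z forward; pixel columns grow to the right and rows downward; lengths in mm; the calibration is good to about 2 mm. The wrist camera is an equidistant fisheye: a pixel r from the principal point sees the ray r / f radians off the axis. A picture is of the moment at which its call begins: read the wrist's pose just before it. camera_params takes no time and is no camera call.
- env.sign_off(): hands the job in, once; it reports no verdict.
The state is a dict: "t": time; "qpos": joint angles; "dq": joint speeds; "effort": joint torques, N m; "ee_pos": TCP position; "tcp_rot": TCP orientation; "wrist_force": force on the tool from outside, world axes, zero at the start; "ft_torque": the same for the moment, N m; "grip_width": finger opening in mm.
Only numpy, scipy, OpenCV 4.12 (cv2) and the standard library are available. Lean on these libraries where they do the work, as an engineer would, in place of code of your own. Each camera call takes 0.05 s, during which the arm holds its last target.

### The job

Two sloping feeders each hold one round piece on edge behind a sprung cross pin. On the feeder that holds the small mounted specimen, pull the pin's tab out to its stop and hold it there a moment so that the specimen rolls down into the low end, then let the pin spring fully home again. Leave the large round test block held in the other feeder.

Things in the scene. Friction and masses are not known exactly. Their poses are not given: they have to be found in the camera images.
- puck_pull (a point): Grip point of the pull tab on the small specimen's feeder: an upright black plate 26 mm wide (own y), 18 thick (x), 50 tall (z); point 14 mm below its top, centred, 81 mm above the bench. An 8 mm steel pin runs level from the tab, 28 mm below this point, into the feeder, whose nearest part is 27 mm behind the tab. It pulls out, level, along this point's own -x axis, away from the feeder.
- puck_gate (a joint): Draw of that pin, in m: 0 home (across the lane, blocking the specimen), 0.036 at its stop. The lane is clear from about 0.025. A spring pulls it home with 2.4 N at home, 6.4 N at the stop; let go, it springs back by itself.
- puck_center (a point): Centre of the small mounted specimen, a black disc 30 mm in diameter, 18 mm thick (own z is the disc's axis), standing on edge in a 20 mm wide sloping lane, resting uphill of the pin. Once the pin is drawn it rolls down 96 mm in about a second.
- puck_pocket (a point): Where the specimen's centre comes to rest: the low end of the same lane, against the end wall. Fixed to the feeder, 36 mm above the bench; the lane runs downhill along this point's own -y axis, the pull tab is on its -x side.
- block_center (a point): Centre of the large round steel test block, 50 mm in diameter, 15 mm thick, standing on edge in the other feeder, which is of the same build (same pin and tab). It must stay held there.

How it is judged:
By the outcome, as a careful person would: the job done as asked, in the order asked, and still so for the second after the job is handed in, with the robot touching nothing.
It also fails if it takes over 32 s, if anything falls off the work surface, if the arm or the gripper's body presses on something with over 40 N, if the wrist force passes 120 N, or if a joint passes its speed limit or range.

## Working session

There is one attempt and no reset: what is moved stays moved. The work goes in short steps, Python scripts to look and compute and a shell command to move; the robot and the scene stay as the last step left them, time stands still between calls to the robot, and variables do not carry over. Pictures are saved under pics/ and viewed, and the job is handed in when it is done.

```bash
ls; mkdir -p pics; python3 - <<'E'
from bench import env
import cv2,numpy as np
print(env.sense(), env.tip_extent)
for n in ["side","top"]:
    p,d=env.read_camera(n); cv2.imwrite(f"pics/{n}0.png",p[:,:,::-1]); np.save(f"pics/{n}0.npy",d)
    print(n,env.camera_params(n))
E
```

```text
pics
{'t': 0.0, 'qpos': array([ 1.22788227,  0.47780752,  0.02232906,  1.55643721, -0.01147598,
        1.10931415, -0.08308516]), 'dq': array([ 0.0023035 , -0.000275  , -0.00089035, -0.00117244, -0.00256046,
       -0.00026629,  0.00216638]), 'effort': array([ 2.59926992e-04, -5.96443105e+01,  1.60818391e+00, -2.81197947e+01,
        1.26687690e-02,  9.37254808e-03, -8.01745784e-06]), 'ee_pos': array([ 156.99478842, -656.2087234 ,  403.7262701 ]), 'tcp_rot': array([-9.00542335e-04,  9.93111963e-01,  1.17165631e-01, -1.83502126e-04]), 'wrist_force': array([0.27957452, 0.53859277, 0.1930232 ]), 'ft_torque': array([-0.01728534, -0.01359438,  0.02570363]), 'grip_width': 85.65460340469066} 173.4
side {'mtx': array([[516.88424116,   0.        , 323.32830591],
       [  0.        , 516.88424116, 249.11870981],
       [  0.        ,   0.        ,   1.        ]]), 'R': array([[-0.8887814 , -0.45821205, -0.01045656],
       [-0.24936805,  0.5025827 , -0.82778391],
       [ 0.38455585, -0.73311141, -0.5609496 ]]), 't': array([ 431.35675802,  221.77678553, 1118.23310903])}
top {'mtx': array([[578.59145762,   0.        , 316.75972488],
       [  0.        , 578.59145762, 241.38580127],
       [  0.        ,   0.        ,   1.        ]]), 'R': array([[ 0.00801908, -0.99932119, -0.0359562 ],
       [-0.99532625, -0.0045162 , -0.09646375],
       [ 0.09623589,  0.0365617 , -0.99468683]]), 't': array([ -20.37506831,  471.14172751, 1254.25105666])}
```

View pics/side0.png

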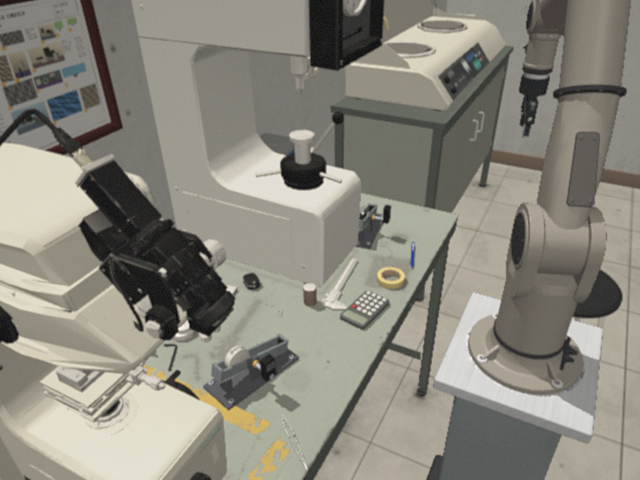

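View pics/top0.png

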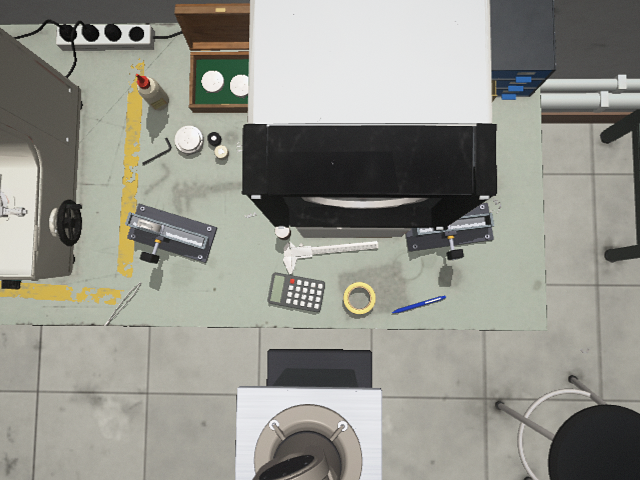

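```bash
cat > h.py <<'E'
from bench import env
import cv2,numpy as np
def crop(n,src,x0,y0,x1,y1,s,out):
    p=cv2.imread(src)[y0:y1,x0:x1]; cv2.imwrite(out,cv2.resize(p,None,fx=s,fy=s,interpolation=cv2.INTER_CUBIC))
def world(n,u,v,d):
    c=env.camera_params(n);K=c['mtx']
    z=d[v,u] if not np.isscalar(d) else d
    return c['R'].T@(np.array([(u-K[0,2])/K[0,0]*z,(v-K[1,2])/K[1,1]*z,z])-c['t'])
def atz(n,u,v,h):
    c=env.camera_params(n);K=c['mtx'];R=c['R'];o=-R.T@c['t']
    r=R.T@np.array([(u-K[0,2])/K[0,0],(v-K[1,2])/K[1,1],1]); return o+r*(h-o[2])/r[2]
E
python3 - <<'E'
from h import *
crop('top','pics/top0.png',380,190,520,295,5.6,'pics/t_r.png')
crop('top','pics/top0.png',100,190,240,295,5.6,'pics/t_l.png')
crop('side','pics/side0.png',330,180,430,255,8,'pics/s_r.png')
crop('side','pics/side0.png',190,330,310,420,6.6,'pics/s_l.png')
d=np.load('pics/top0.npy')
for u,v in [(452,255),(370,130),(370,180),(370,215),(480,150),(480,190),(480,205),(410,205)]: print(u,v,world('top',u,v,d).round(0))
d=np.load('pics/side0.npy')
for u,v in [(387,214),(372,212),(240,30),(345,40),(280,230),(330,270),(358,180),(300,75)]: print(u,v,world('side',u,v,d).round(0))
E
```

```text
452 255 [ 437. -298.   99.]
370 130 [494. -92. 797.]
370 180 [450. -92. 796.]
370 215 [ 452. -104.  571.]
480 150 [ 476. -186.  798.]
480 190 [ 441. -186.  797.]
480 205 [ 556. -379.    8.]
410 205 [ 462. -152.  588.]
387 214 [ 436. -298.   76.]
372 212 [ 495. -335.   48.]
240 30 [652.  20. 604.]
345 40 [462. -61. 586.]
280 230 [591.  20. 158.]
330 270 [479. -25.  45.]
358 180 [ 480. -188.  222.]
300 75 [576. -77. 501.]
```

View pics/t_r.png

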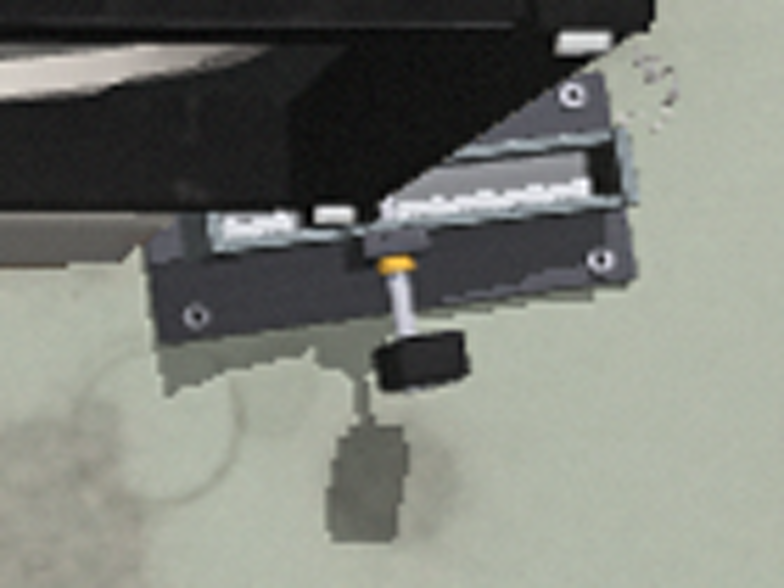

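View pics/s_r.png

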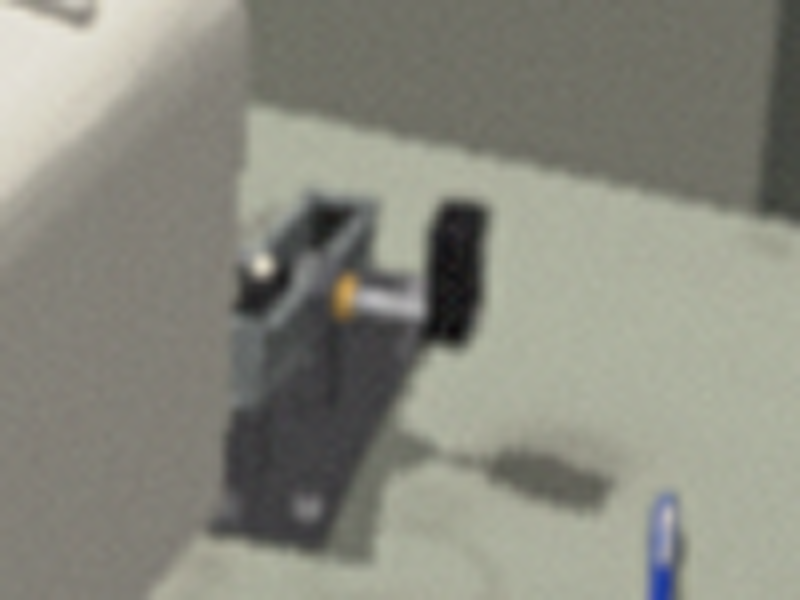

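View pics/t_l.png

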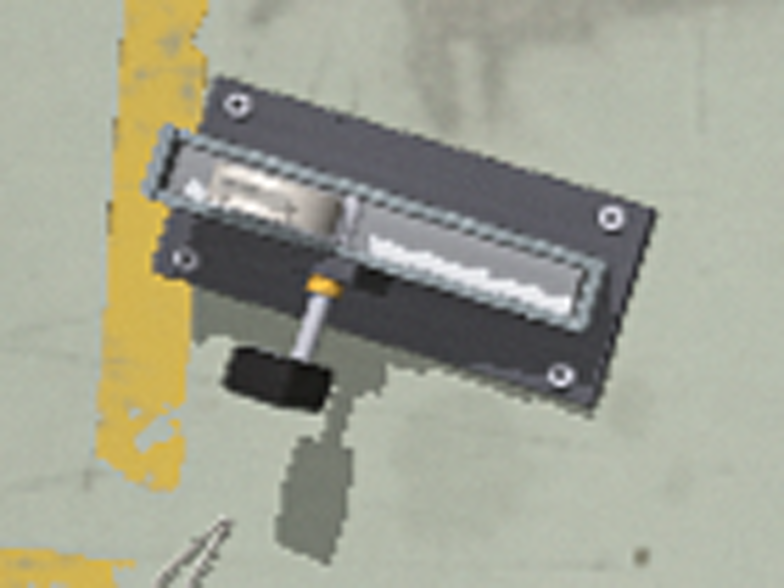

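View pics/s_l.png

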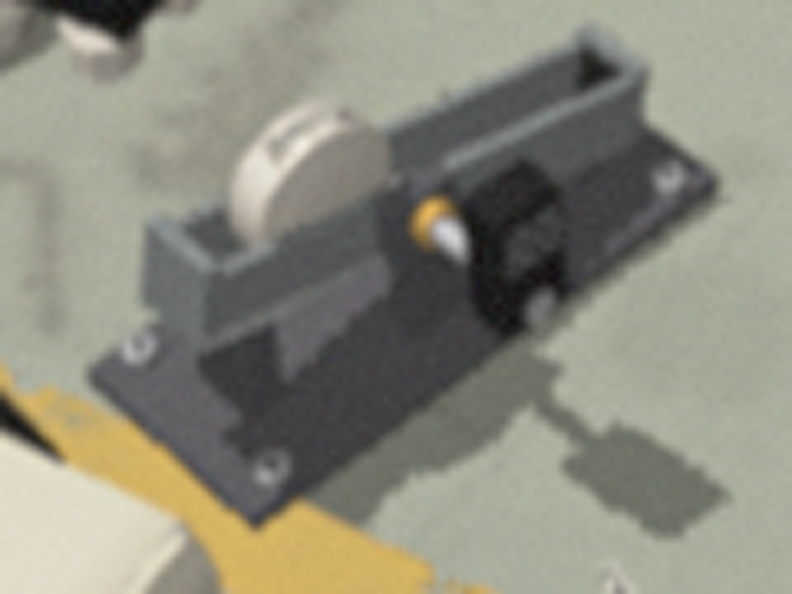

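```bash
python3 - <<'E'
from h import *
f=lambda x,y:(380+x/5.6-.4,190+y/5.6-.4)
for (x,y) in [(196,316),(600,260),(572,95)]: print('screw',atz('top',*f(x,y),8).round(1))
for (x,y) in [(160,345),(635,283)]: print('edge',atz('top',*f(x,y),6).round(1))
for (x,y) in [(215,248),(620,200)]: print('rail',atz('top',*f(x,y),70).round(1))
d=np.load('pics/top0.npy')
P=[]
for v in range(246,264):
  for u in range(443,468):
    w=world('top',u,v,d)
    if w[2]>88: P.append(w)
P=np.array(P);print(len(P),P.mean(0),P.min(0),P.max(0))
r=cv2.minAreaRect(P[:,:2].astype(np.float32));print(r)
d=np.load('pics/side0.npy');P=[]
for v in range(200,228):
  for u in range(376,396):
    w=world('side',u,v,d)
    if w[0]<460 and w[2]>40: P.append(w)
P=np.array(P);print(len(P),P.mean(0),P.min(0),P.max(0))
print(cv2.minAreaRect(P[:,:2].astype(np.float32)))
E
```

```text
screw [ 463.3 -233.9    8. ]
screw [ 486.3 -392.7    8. ]
screw [ 552. -383.    8.]
edge [ 451.9 -219.9    6. ]
edge [ 477.4 -406.7    6. ]
rail [ 483.6 -233.1   70. ]
rail [ 502.3 -384.7   70. ]
115 [ 440.24991661 -307.74286525   94.78863084] [ 429.49314498 -321.56958565   88.20784161] [ 450.36861631 -295.12759523   99.92609048]
((440.35821533203125, -307.9864807128906), (18.676057815551758, 24.875186920166016), 10.771703720092773)
150 [ 424.19507302 -259.33510122   97.75212563] [   8.66282145 -320.2274795    41.95729508] [459.984531   905.9811436  815.36617809]
((236.05838012695312, 297.36175537109375), (32.076847076416016, 1299.0291748046875), 19.07244110107422)
```

```bash
python3 -m jog '[{"grip":0,"wz":0.095},{"grip":0,"dx":1.8,"dy":-1.7},{"grip":0,"dx":1.8,"dy":-1.7},{"grip":0,"dx":1.8,"dy":-1.7},{"grip":0,"dx":1.8,"dy":-1.7},{"grip":0,"dx":1.8,"dy":-1.7},{"grip":0,"dx":1.8,"dy":-1.7},{"grip":0,"dx":1.8,"dy":-1.7},{"grip":0,"dx":1.8,"dy":-1.7},{"grip":0,"dx":1.8,"dy":-1.7}]'
```

```text
invalid input at $[0]: expected keys grip, dx, dy, dz, wx, wy, wz
```

```bash
python3 -m jog '[{"grip":0,"dx":0,"dy":0,"dz":0,"wx":0,"wy":0,"wz":0.095},{"grip":0,"dx":1.8,"dy":-1.7,"dz":0,"wx":0,"wy":0,"wz":0},{"grip":0,"dx":1.8,"dy":-1.7,"dz":0,"wx":0,"wy":0,"wz":0},{"grip":0,"dx":1.8,"dy":-1.7,"dz":0,"wx":0,"wy":0,"wz":0},{"grip":0,"dx":1.8,"dy":-1.7,"dz":0,"wx":0,"wy":0,"wz":0},{"grip":0,"dx":1.8,"dy":-1.7,"dz":0,"wx":0,"wy":0,"wz":0},{"grip":0,"dx":1.8,"dy":-1.7,"dz":0,"wx":0,"wy":0,"wz":0},{"grip":0,"dx":1.8,"dy":-1.7,"dz":0,"wx":0,"wy":0,"wz":0},{"grip":0,"dx":1.8,"dy":-1.7,"dz":0,"wx":0,"wy":0,"wz":0},{"grip":0,"dx":1.8,"dy":-1.7,"dz":0,"wx":0,"wy":0,"wz":0}]'
```

```text
t: 0.93
ee_pos: [296.7, -481.2, 404.3]
tcp_rot: [-0.0, 0.998, 0.07, -0.0]
wrist_force: [0.6, -0.5, 0.2]
grip_width: 85.8
```

```bash
python3 -m jog '[{"grip":0,"dx":1.84,"dy":-1.68,"dz":0.7,"wx":0,"wy":0,"wz":0},{"grip":0,"dx":1.84,"dy":-1.68,"dz":0.7,"wx":0,"wy":0,"wz":0},{"grip":0,"dx":1.84,"dy":-1.68,"dz":0.7,"wx":0,"wy":0,"wz":0},{"grip":0,"dx":1.84,"dy":-1.68,"dz":0.7,"wx":0,"wy":0,"wz":0},{"grip":0,"dx":1.84,"dy":-1.68,"dz":0.7,"wx":0,"wy":0,"wz":0},{"grip":0,"dx":1.84,"dy":-1.68,"dz":0.7,"wx":0,"wy":0,"wz":0},{"grip":0,"dx":1.84,"dy":-1.68,"dz":0.7,"wx":0,"wy":0,"wz":0},{"grip":0,"dx":1.84,"dy":-1.68,"dz":0.7,"wx":0,"wy":0,"wz":0},{"grip":0,"dx":1.84,"dy":-1.68,"dz":0.7,"wx":0,"wy":0,"wz":0},{"grip":0,"dx":0,"dy":0,"dz":0,"wx":0,"wy":0,"wz":0}]'
python3 - <<'E'
from h import *
s=env.sense();print(s['ee_pos'],s['tcp_rot'])
p,d=env.read_camera('wrist');cv2.imwrite('pics/w1.png',p[:,:,::-1]);np.save('pics/w1.npy',d)
p,d=env.read_camera('side');cv2.imwrite('pics/s1.png',p[:,:,::-1])
print(env.camera_params('wrist'))
E
```

```text
t: 1.77
ee_pos: [442.0, -304.7, 340.2]
tcp_rot: [-0.002, 0.997, 0.074, -0.0]
wrist_force: [0.4, -0.5, 0.7]
grip_width: 85.3
[ 441.96878229 -304.68916406  340.23811065] [-1.78940611e-03  9.97292545e-01  7.35144704e-02 -1.11086243e-05]
{'mtx': array([[371.64829954,   0.        , 318.10565385],
       [  0.        , 371.64829954, 241.07895006],
       [  0.        ,   0.        ,   1.        ]]), 'T_tool_cam': array([[ 9.27457197e-04, -9.49945158e-01, -3.12415328e-01,
         8.04891253e+01],
       [ 9.99999531e-01,  7.93717819e-04,  5.55249205e-04,
        -2.57011431e-01],
       [-2.79486681e-04, -3.12415696e-01,  9.49945448e-01,
         3.05658577e+01],
       [ 0.00000000e+00,  0.00000000e+00,  0.00000000e+00,
         1.00000000e+00]])}
```

View pics/w1.png

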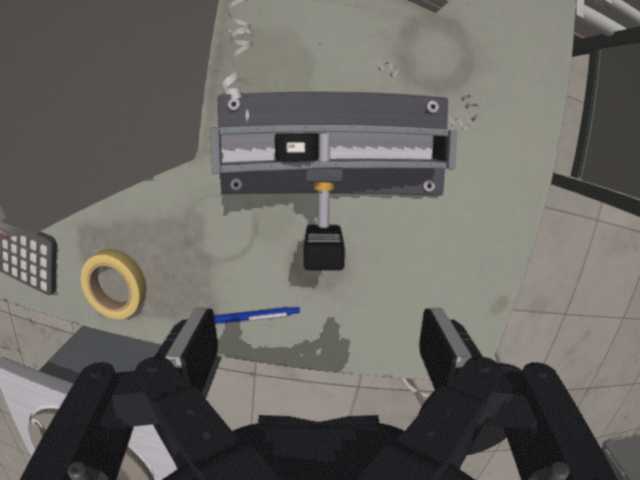

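View pics/s1.png

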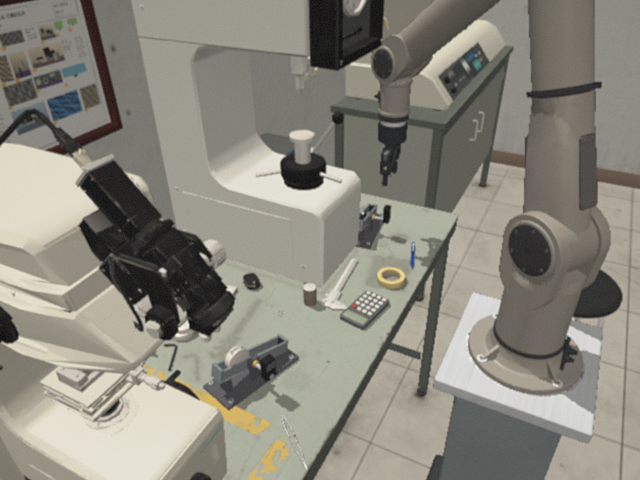

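```bash
cat >> h.py <<'E'
from scipy.spatial.transform import Rotation as Ro
def wtool(u,v,z):
    c=env.camera_params('wrist');K=c['mtx'];a=(u-K[0,2])/K[0,0];b=(v-K[1,2])/K[0,0];t=np.hypot(a,b)
    r=np.array([a/t*np.tan(t),b/t*np.tan(t),1])*z
    return (c['T_tool_cam']@np.r_[r,1])[:3]
E
python3 - <<'E'
from h import *
crop('w','pics/w1.png',270,190,380,290,7,'pics/w1c.png')
d=np.load('pics/w1.npy')
for u,v in [(311,236),(324,232),(324,240),(324,250),(324,262),(337,236),(306,265),(342,265),(324,200),(324,215)]: print(u,v,wtool(u,v,d[v,u]).round(1))
P=np.array([wtool(u,v,d[v,u]) for v in range(220,275) for u in range(295,352)])
T=P[(P[:,2]>235)&(P[:,2]<254)];print(len(T),T.min(0),T.max(0),np.median(T,0));print(cv2.minAreaRect(T[:,:2].astype(np.float32)))
L=[wtool(u,v,d[v,u]) for u,v in [(234,103),(433,106),(236,184),(430,186)]];print(np.round(L,1))
E
```

```text
311 236 [  8.1  -4.8 261.4]
324 232 [  7.7   3.9 271.5]
324 240 [  8.6   3.6 251.4]
324 250 [  4.4   3.5 244.4]
324 262 [ -3.8   3.5 245.2]
337 236 [  7.8  12.2 262.2]
306 265 [ -5.7  -7.6 245. ]
342 265 [ -5.5  14.7 244.6]
324 200 [ 27.7   3.9 281.9]
324 215 [ 16.6   4.  283.2]Traceback (most recent call last):
  File "<stdin>", line 5, in <module>
  File "h.py", line 14, in wtool
    c=env.camera_params('wrist');K=c['mtx'];a=(u-K[0,2])/K[0,0];b=(v-K[1,2])/K[0,0];t=np.hypot(a,b)
ValueError: time passes only in moves, steps and waits
```

View pics/w1c.png

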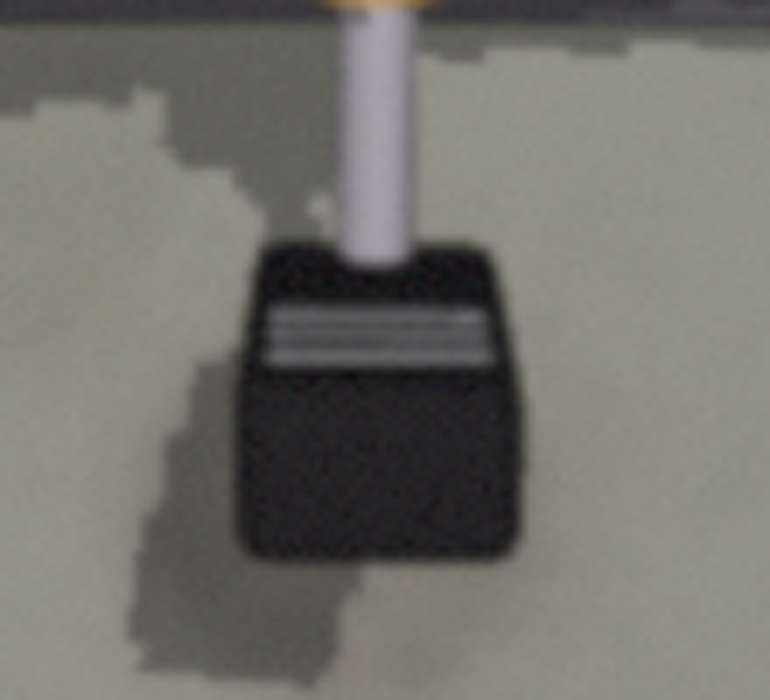

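The specimen (black, px (297,147)) sits uphill of the pin in this feeder. The tab top is centred near px (324,256), about 3.5 mm off in tool y. I'll descend onto it next.

```bash
python3 -m jog '[{"grip":0,"dx":0,"dy":0.35,"dz":0,"wx":0,"wy":0,"wz":0.012},{"grip":0,"dx":0,"dy":0,"dz":1.3,"wx":0,"wy":0,"wz":0},{"grip":0,"dx":0,"dy":0,"dz":1.3,"wx":0,"wy":0,"wz":0},{"grip":0,"dx":0,"dy":0,"dz":1.3,"wx":0,"wy":0,"wz":0},{"grip":0,"dx":0,"dy":0,"dz":1.3,"wx":0,"wy":0,"wz":0},{"grip":0,"dx":0,"dy":0,"dz":1.3,"wx":0,"wy":0,"wz":0},{"grip":0,"dx":0,"dy":0,"dz":1.3,"wx":0,"wy":0,"wz":0},{"grip":0,"dx":0,"dy":0,"dz":1.3,"wx":0,"wy":0,"wz":0},{"grip":0,"dx":0,"dy":0,"dz":1.3,"wx":0,"wy":0,"wz":0},{"grip":0,"dx":0,"dy":0,"dz":0,"wx":0,"wy":0,"wz":0}]'
python3 - <<'E'
from h import *
p,d=env.read_camera('wrist');cv2.imwrite('pics/w2.png',p[:,:,::-1]);np.save('pics/w2.npy',d)
E
```

```text
t: 2.7
ee_pos: [437.9, -314.2, 235.8]
tcp_rot: [-0.001, 0.998, 0.062, -0.002]
wrist_force: [-0.8, 0.1, 0.2]
grip_width: 85.5
```

View pics/w2.png

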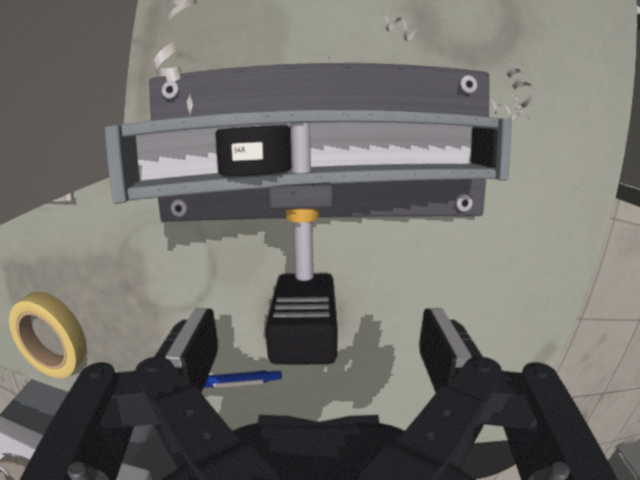

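```bash
python3 - <<'E'
from h import *
s=env.sense();print(s['ee_pos'],s['tcp_rot'],s['dq'].round(3))
d=np.load('pics/w2.npy')
for u,v in [(302,325),(302,345),(302,358),(275,340),(331,340),(272,355),(334,355),(170,90),(469,85),(179,208),(465,203)]: print(u,v,d[v,u],wtool(u,v,d[v,u]).round(1))
E
```

```text
[ 438.34334074 -314.22261067  236.91721522] [-3.46878662e-04  9.98043716e-01  6.25080730e-02 -1.16666256e-03] [-0.003 -0.028 -0.008 -0.02  -0.002  0.012  0.004]
302 325 126.81085 [ 13.2  -5.8 141.9]
302 345 128.7685 [  5.1  -5.9 141.3]
302 358 128.65393 [  0.5  -5.9 139.7]
275 340 125.40057 [  8.7 -15.1 139. ]
331 340 127.59443 [  7.6   4.4 140.9]
272 355 128.58473 [  1.4 -16.7 139.9]
334 355 129.971 [  0.8   5.6 141.2]
170 90 177.24057 [102.  -79.6 224.3]
469 85 175.02205 [104.9  80.2 222.8]
179 208 197.26599 [ 36.3 -77.9 223.8]
465 203 196.80704 [ 39.4  82.3 224.2]
```

The tab is 6 mm ahead and 6 mm to −y of the grasp centre, and the tool is turned about 1° too far. I'll correct both and then close.

```bash
python3 -m jog '[{"grip":0,"dx":0.3,"dy":-0.28,"dz":0,"wx":0,"wy":0,"wz":-0.018},{"grip":0,"dx":0.3,"dy":-0.28,"dz":0,"wx":0,"wy":0,"wz":0},{"grip":0,"dx":0,"dy":0,"dz":0,"wx":0,"wy":0,"wz":0},{"grip":0,"dx":0,"dy":0,"dz":0,"wx":0,"wy":0,"wz":0},{"grip":0,"dx":0,"dy":0,"dz":0,"wx":0,"wy":0,"wz":0},{"grip":0,"dx":0,"dy":0,"dz":0,"wx":0,"wy":0,"wz":0},{"grip":0,"dx":0,"dy":0,"dz":0,"wx":0,"wy":0,"wz":0},{"grip":0,"dx":0,"dy":0,"dz":0,"wx":0,"wy":0,"wz":0},{"grip":0,"dx":0,"dy":0,"dz":0,"wx":0,"wy":0,"wz":0},{"grip":0,"dx":0,"dy":0,"dz":0,"wx":0,"wy":0,"wz":0}]'
python3 - <<'E'
from h import *
p,d=env.read_camera('wrist');cv2.imwrite('pics/w3.png',p[:,:,::-1]);np.save('pics/w3.npy',d)
for v in range(305,385,6): print(v,wtool(318,v,d[v,318]).round(1))
for u,v in [(170,90),(469,85)]: print(wtool(u,v,d[v,u]).round(1))
E
```

```text
t: 3.58
ee_pos: [444.7, -306.8, 237.7]
tcp_rot: [-0.0, 0.997, 0.073, -0.0]
wrist_force: [-0.6, -0.2, -0.7]
grip_width: 85.3
305 [  5.1  -0.2 172.1]
311 [  5.6  -0.2 165.7]
317 [  5.6  -0.2 160.8]
323 [80.5 -0.3 30.6]
329 [  5.5  -0.2 151.7]
335 [  6.   -0.2 146.6]
341 [  4.9  -0.2 144.4]
347 [  3.3  -0.2 142.7]
353 [  1.3  -0.2 141.8]
359 [ -1.6  -0.2 142. ]
365 [ -4.9  -0.2 142.6]
371 [ -8.2  -0.2 143.1]
377 [-10.4  -0.2 142.2]
383 [-9.400e+01 -1.000e-01  2.379e+02]
[102.6 -81.8 229.5]
[106.7  86.3 237.3]
```

View pics/w3.png

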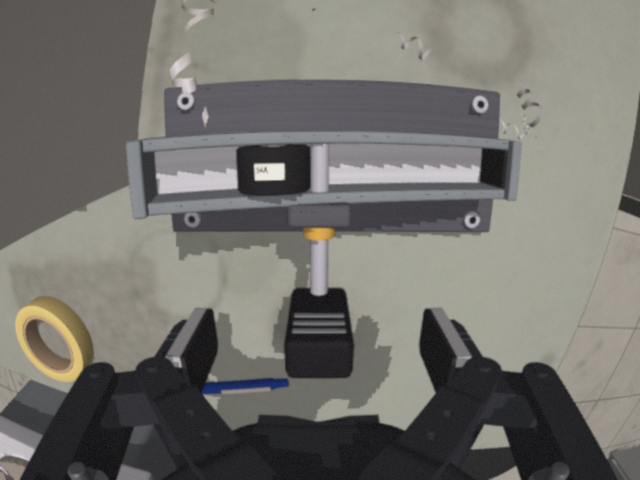

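Lateral alignment is good, with the tab centred at u≈319 and about 2 mm back in x. I'll close on it.

```bash
python3 -m jog '[{"grip":0.3,"dx":-0.2,"dy":0,"dz":0,"wx":0,"wy":0,"wz":0},{"grip":0.5,"dx":0,"dy":0,"dz":0,"wx":0,"wy":0,"wz":0},{"grip":0.6,"dx":0,"dy":0,"dz":0,"wx":0,"wy":0,"wz":0},{"grip":0.7,"dx":0,"dy":0,"dz":0,"wx":0,"wy":0,"wz":0},{"grip":0.8,"dx":0,"dy":0,"dz":0,"wx":0,"wy":0,"wz":0},{"grip":1,"dx":0,"dy":0,"dz":0,"wx":0,"wy":0,"wz":0},{"grip":1,"dx":0,"dy":0,"dz":0,"wx":0,"wy":0,"wz":0},{"grip":1,"dx":0,"dy":0,"dz":0,"wx":0,"wy":0,"wz":0},{"grip":1,"dx":0,"dy":0,"dz":0,"wx":0,"wy":0,"wz":0},{"grip":1,"dx":0,"dy":0,"dz":0,"wx":0,"wy":0,"wz":0}]'
python3 - <<'E'
from h import *
print(env.sense()['wrist_force'])
p,d=env.read_camera('wrist');cv2.imwrite('pics/w4.png',p[:,:,::-1])
E
```

```text
t: 4.47
ee_pos: [442.8, -307.2, 237.9]
tcp_rot: [0.0, 0.997, 0.073, 0.0]
wrist_force: [-1.6, -0.6, 3.2]
grip_width: 25.2
[-1.57874774 -0.63121507  3.22115329]
```

View pics/w4.png

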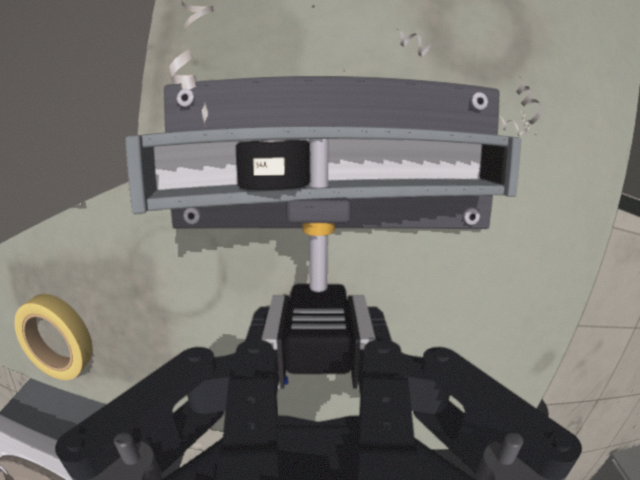

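The tab is gripped at 25 mm. Now I'll pull it along tool −x.

```bash
python3 -m jog '[{"grip":1,"dx":-0.4,"dy":0,"dz":0,"wx":0,"wy":0,"wz":0},{"grip":1,"dx":-0.5,"dy":0,"dz":0,"wx":0,"wy":0,"wz":0},{"grip":1,"dx":-0.5,"dy":0,"dz":0,"wx":0,"wy":0,"wz":0},{"grip":1,"dx":-0.5,"dy":0,"dz":0,"wx":0,"wy":0,"wz":0},{"grip":1,"dx":-0.5,"dy":0,"dz":0,"wx":0,"wy":0,"wz":0},{"grip":1,"dx":-0.5,"dy":0,"dz":0,"wx":0,"wy":0,"wz":0},{"grip":1,"dx":-0.4,"dy":0,"dz":0,"wx":0,"wy":0,"wz":0},{"grip":1,"dx":-0.2,"dy":0,"dz":0,"wx":0,"wy":0,"wz":0},{"grip":1,"dx":-0.1,"dy":0,"dz":0,"wx":0,"wy":0,"wz":0},{"grip":1,"dx":0,"dy":0,"dz":0,"wx":0,"wy":0,"wz":0}]'
```

```text
t: 5.35
ee_pos: [407.4, -312.2, 237.9]
tcp_rot: [0.0, 0.997, 0.073, 0.001]
wrist_force: [5.9, -1.0, -1.4]
grip_width: 25.1
```

```bash
python3 -m jog '[{"grip":1,"dx":-0.1,"dy":0,"dz":0,"wx":0,"wy":0,"wz":0},{"grip":1,"dx":-0.1,"dy":0,"dz":0,"wx":0,"wy":0,"wz":0},{"grip":1,"dx":0,"dy":0,"dz":0,"wx":0,"wy":0,"wz":0},{"grip":1,"dx":0,"dy":0,"dz":0,"wx":0,"wy":0,"wz":0},{"grip":1,"dx":0,"dy":0,"dz":0,"wx":0,"wy":0,"wz":0},{"grip":1,"dx":0,"dy":0,"dz":0,"wx":0,"wy":0,"wz":0},{"grip":1,"dx":0,"dy":0,"dz":0,"wx":0,"wy":0,"wz":0},{"grip":1,"dx":0,"dy":0,"dz":0,"wx":0,"wy":0,"wz":0},{"grip":1,"dx":0,"dy":0,"dz":0,"wx":0,"wy":0,"wz":0},{"grip":1,"dx":0,"dy":0,"dz":0,"wx":0,"wy":0,"wz":0}]'
python3 - <<'E'
from h import *
p,d=env.read_camera('wrist');cv2.imwrite('pics/w5.png',p[:,:,::-1])
E
```

```text
t: 6.18
ee_pos: [406.4, -312.3, 237.9]
tcp_rot: [0.0, 0.997, 0.073, 0.002]
wrist_force: [9.7, -1.3, -3.2]
grip_width: 25.3
```

View pics/w5.png

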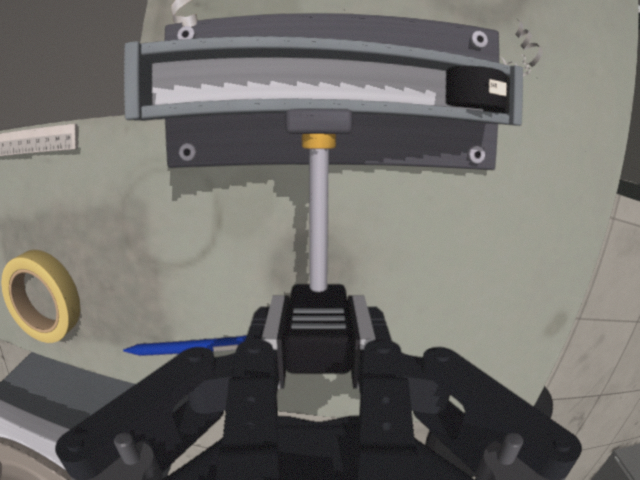

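The specimen has rolled to the low end (px (480,88)), and the force has risen to 9.7 N, so the pin is at its stop. I'll ease the tab back and release it.

```bash
python3 -m jog '[{"grip":1,"dx":0.2,"dy":0,"dz":0,"wx":0,"wy":0,"wz":0},{"grip":1,"dx":0.5,"dy":0,"dz":0,"wx":0,"wy":0,"wz":0},{"grip":1,"dx":0.6,"dy":0,"dz":0,"wx":0,"wy":0,"wz":0},{"grip":1,"dx":0.6,"dy":0,"dz":0,"wx":0,"wy":0,"wz":0},{"grip":1,"dx":0.6,"dy":0,"dz":0,"wx":0,"wy":0,"wz":0},{"grip":1,"dx":0.5,"dy":0,"dz":0,"wx":0,"wy":0,"wz":0},{"grip":1,"dx":0.3,"dy":0,"dz":0,"wx":0,"wy":0,"wz":0},{"grip":1,"dx":0.1,"dy":0,"dz":0,"wx":0,"wy":0,"wz":0},{"grip":1,"dx":0,"dy":0,"dz":0,"wx":0,"wy":0,"wz":0},{"grip":1,"dx":0,"dy":0,"dz":0,"wx":0,"wy":0,"wz":0}]'
python3 -m jog '[{"grip":0.7,"dx":0,"dy":0,"dz":0,"wx":0,"wy":0,"wz":0},{"grip":0.4,"dx":0,"dy":0,"dz":0,"wx":0,"wy":0,"wz":0},{"grip":0,"dx":0,"dy":0,"dz":0,"wx":0,"wy":0,"wz":0},{"grip":0,"dx":0,"dy":0,"dz":0,"wx":0,"wy":0,"wz":0},{"grip":0,"dx":0,"dy":0,"dz":0,"wx":0,"wy":0,"wz":0},{"grip":0,"dx":0,"dy":0,"dz":0,"wx":0,"wy":0,"wz":0},{"grip":0,"dx":0,"dy":0,"dz":0,"wx":0,"wy":0,"wz":0},{"grip":0,"dx":0,"dy":0,"dz":0,"wx":0,"wy":0,"wz":0},{"grip":0,"dx":0,"dy":0,"dz":0,"wx":0,"wy":0,"wz":0},{"grip":0,"dx":0,"dy":0,"dz":0,"wx":0,"wy":0,"wz":0}]'
python3 - <<'E'
from h import *
p,d=env.read_camera('wrist');cv2.imwrite('pics/w6.png',p[:,:,::-1])
E
```

```text
t: 7.07
ee_pos: [438.7, -307.8, 237.9]
tcp_rot: [0.0, 0.997, 0.073, 0.0]
wrist_force: [3.6, -1.9, 3.1]
grip_width: 25.0
t: 7.9
ee_pos: [438.8, -307.6, 237.7]
tcp_rot: [0.0, 0.997, 0.073, 0.0]
wrist_force: [-0.5, 0.7, 0.5]
grip_width: 85.6
```

View pics/w6.png

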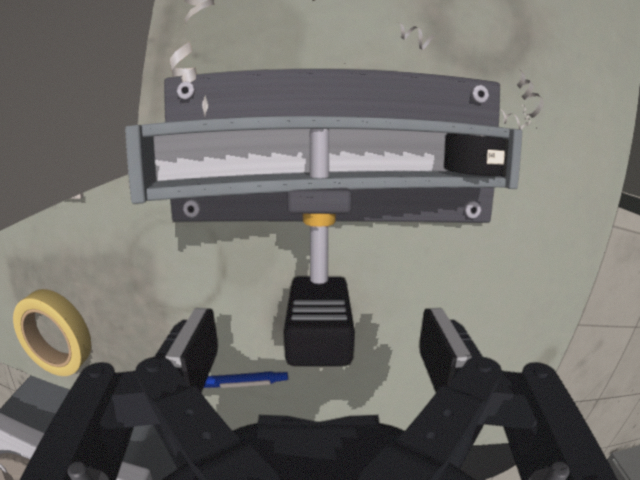

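The pin is back across the lane with the specimen in the pocket, and the tab is free. I'll retract straight up and check.

```bash
python3 -m jog '[{"grip":0,"dx":0,"dy":0,"dz":-0.8,"wx":0,"wy":0,"wz":0},{"grip":0,"dx":0,"dy":0,"dz":-1.2,"wx":0,"wy":0,"wz":0},{"grip":0,"dx":0,"dy":0,"dz":-1.3,"wx":0,"wy":0,"wz":0},{"grip":0,"dx":0,"dy":0,"dz":-1.3,"wx":0,"wy":0,"wz":0},{"grip":0,"dx":0,"dy":0,"dz":-1.3,"wx":0,"wy":0,"wz":0},{"grip":0,"dx":0,"dy":0,"dz":-1.3,"wx":0,"wy":0,"wz":0},{"grip":0,"dx":0,"dy":0,"dz":-1.3,"wx":0,"wy":0,"wz":0},{"grip":0,"dx":0,"dy":0,"dz":-1.2,"wx":0,"wy":0,"wz":0},{"grip":0,"dx":0,"dy":0,"dz":-0.7,"wx":0,"wy":0,"wz":0},{"grip":0,"dx":0,"dy":0,"dz":0,"wx":0,"wy":0,"wz":0}]'
python3 - <<'E'
from h import *
p,d=env.read_camera('wrist');a=p[:,:,::-1]
p,d=env.read_camera('side');b=p[:,:,::-1]
cv2.imwrite('pics/w7.png',np.vstack([cv2.resize(a,(400,300)),cv2.resize(b[320:425,180:320],(400,300))]))
i=cv2.imread('pics/w1.png');cv2.imwrite('pics/cmp.png',np.hstack([i[80:290,200:470],a[80:290,200:470]]))
E
```

```text
t: 8.78
ee_pos: [439.3, -307.9, 344.2]
tcp_rot: [0.001, 0.997, 0.073, 0.002]
wrist_force: [0.3, 0.9, 0.2]
grip_width: 85.7
```

View pics/w7.png

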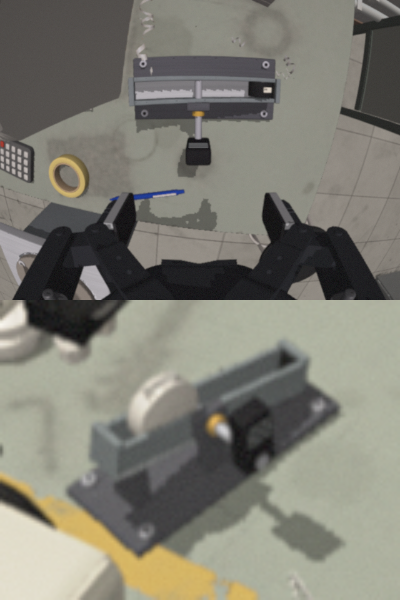

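View pics/cmp.png

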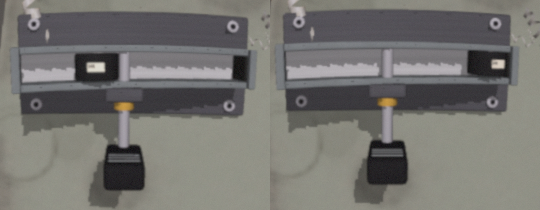

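The before and after views show the same pin exposure, so the pin is fully home. The specimen is against the low end wall, and the block is still held in the other feeder.

```bash
python3 -c "
from bench import env
print(env.sign_off())"
```

```text
the job is handed in; nothing more can be done
None
```

The small specimen now rests against the low end wall of its feeder, and the pin is back home across the lane. I handed the job in at about 9 s.

- **Pull:** I gripped the pull tab and drew it out about 36 mm, until the wrist force rose to 9.7 N against a spring force of 6.4 N, so the pin was at its stop. I held it there for just under a second.
- **Return:** I eased the tab back to about 4 mm from home, let the spring take it the rest of the way, and retracted straight up with the jaws open.
- **Last checks:** The wrist camera shows the same length of exposed pin as before the pull. The side camera shows the large block still held behind its own pin. The robot was touching nothing, with about 0 N at the wrist.

No check failed. The only disagreement was during the approach: TCP readings taken while the arm was still settling, and the positions worked out from them, were 5–9 mm off. I corrected that from the wrist camera before closing the jaws.

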